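# Refit the lift-off door of a drying cabinet and open its vent

### The arm

A 6-joint arm with a two-finger parallel gripper is mounted at the origin on a cart in front of the work surface, level with it; the furniture and walls round the work are solid. World frame = base frame: x ahead of the robot, y to its left, z up, the work surface at z = 0. Lengths are in m, angles in rad, forces in N, time in s.
With the tool pointing down it reaches from about 0.4 to 0.825 m from the base axis. Payload 7 kg.
Tool frame: the origin (TCP) lies on the mounting face of the last link; the fingertips stand 178 mm ahead of it and the grasp point (between the pads) lies 159 mm ahead of it; z points along the fingers, y is the direction in which the jaws open and shut (so a half turn about z gives the same grasp; the last joint's range is limited). The gripper opens to 88 mm and grips with 3 to 60 N. Pads are 19 mm wide; open, the fingers measure 130 mm over their backs; the gripper's body (78 mm by 193 mm) begins 47 mm behind the grasp point.
Start: joints at [-0.944, 0.359, 0.012, 0, -1.224, -0.288], TCP at [0.224, -0.637, 0.405] pointing down, gripper open.
Joint ranges: [-3.07, 3.07], [-1.43, 2.12], [-1.02, 1.25], [-3.03, 1.67], [-3.05, -0], [-3.03, 3.03]. Speed limits (rad/s): [2.39, 2.39, 3.01, 3.14, 3.14, 3.14].

### API

Orientations are given as [roll, pitch, yaw] about the fixed x, y, z axes, in that order (R = Rz(yaw) Ry(pitch) Rx(roll)).
In Python, from station import * gives the robot as it stands.
- The arm moves only by the tool arm_command, never from a script. Its argument "targets" is a list of rows, each a list of 3 entries, a list of its own where there are three numbers: the turn, a rotation vector about the world's x, y, z in rad, then the shift along the world's x, y, z in mm, then the closure, from 0 (fully open) to 1 (shut). In form: [[[wx, wy, wz], [tx, ty, tz], fingers], ...]. A call has 1 to 8 rows; each row shifts and turns the commanded pose from where the row before left it; what a row does not reach is not made up. A row lasts 1/10 s, in which the tool goes at most 50 mm and 8.59 degrees, less where a joint would pass 70% of its speed; a pose out of reach is approached as far as the arm can. A call with a gripper value outside its range is refused whole. The fingers move at their own pace and stop on an object; "squeeze" is the grip in N (left out, the last holds). Time passes only in rows, so rows that do not move let the fingers close. It gives the time, the measured TCP pose, the force and the opening at its end, in the units of the state.
- get_state(): the state, without advancing time (a new reading comes with each control period).
- grab_frame(name): name is "scene" or "top" or "wrist"; returns (picture, depth): 420x560x3 uint8, red, green, blue; 420x560 float32, m along the optical axis (not along the pixel's ray), 0 where there is no reading.
- camera_params(name): a dict with "mtx" (3x3 intrinsics, pixels), "eye" and "orientation" of the camera in the world. Camera axes: x right, y down, z forward; pixel columns grow to the right and rows downward; lengths in m; the calibration is good to about 2 mm. A picture is of the moment at which its call begins: read the wrist's pose just before it. camera_params takes no time and is no camera call; for the wrist camera it gives the pose at the moment of the call.
- job_done(): hands the job in, once; it reports no verdict.
The state is a dict: "t": time; "q": joint angles; "qd": joint speeds; "joint_efforts": joint torques, N m; "eef_pos": TCP position; "ee_rot": TCP orientation; "force": force on the tool from outside, world axes, zero at the start; "moment": the same for the moment, N m; "width": finger opening in m.
Only numpy, scipy, OpenCV 4.12 (cv2) and the standard library are available. Lean on these libraries where they do the work, as an engineer would, in place of code of your own. Each camera call takes 0.05 s, during which the arm holds its last target.

### The job

The little drying cabinet's lift-off door is parked in the slotted stand: hang it back on the cabinet by lowering both knuckles gently over the two hinge pins together, fully down, and leave it closed across the open front. Then swivel the flat vent cover on the roof sideways about its screw, either way, until the whole port is open. Do not knock over or shift the glassware and bottles around.

Things in the scene. Friction and masses are not known exactly. Their poses are not given: they have to be found in the camera images.
- cabinet: White box, 150 x 150 mm, 148 mm high, fixed. Origin: centre of its underside on the worktop; z up, its open front faces its -x, y to its left. Beyond its front left corner two steel brackets each carry an upright pin, one above the other on one line at x -85, y +89 mm. Bracket tops are 27 and 102 mm above the worktop; brackets are 8 mm thick.
- pin_low (a point): Root of the lower hinge pin: on its axis, on the bracket's top face where the lower knuckle comes to rest. Both pins: 8 mm diameter, 20 mm tall, the top 7 mm tapered to 3 mm. Between the lower pin's tip (47 mm above the worktop) and the upper bracket's underside (94 mm) is a clear gap, open to the front, for the lower knuckle to enter. Axes as the cabinet's.
- pin_high (a point): Root of the upper pin: on its axis, on the top face of the upper bracket; 75 mm above pin_low.
- door: Loose aluminium-framed panel, 8 mm thick (x), 150 wide (y), 130 high (z), about 0.3 kg. Origin: centre of its lower edge; z up, outside (small round knob, 15 mm proud) towards -x. Steel knuckles on its left edge (+y). Hung and closed its axes are parallel to the cabinet's, its origin at x -85, y 0 of the cabinet and 12 mm above the worktop; the panel then stands 6 mm off the cabinet's front.
- knuckle_low (a point): Centre of the lower end of the lower knuckle's bore, at x 0, y +89, z 15 mm of the door; meets pin_low when hung. Both knuckles are upright tubes, 22 mm outside diameter, 11 mm bore, 22 mm long. Bring the door in level from the front about 30 mm above its hung height, so that this knuckle is in the gap over the lower pin, then lower it. Axes as the door's.
- knuckle_high (a point): Centre of the lower end of the upper knuckle's bore, 75 mm above knuckle_low; meets pin_high when the door is hung.
- door_tab (a point): Grip point on the white upright tab on the middle of the door's upper edge. Tab: 10 mm thick (door x), 60 mm wide (door y), its top 190 mm above the door's origin; this point is in the middle of its thickness and width, 20 mm below its top. With the door hung it is 182 mm above the worktop.
- stand: White slotted stand, 80 x 110 mm, fixed; origin at the centre of its underside, same axes as the door parked in it. The door stands on its 10 mm thick base between cheeks that reach 44 mm above the worktop, with about 1.5 mm play on each side; it is drawn straight up out of them.
- cover (a joint): Angle of the vent cover about its upright pivot screw: about 0 = disc over the port, positive = turned anticlockwise seen from above; stops at -1.5 and +1.5. It turns with light friction and stays where it is left. The disc is clear of the port beyond about 0.85 either way.
- cover_knob (a point): On the axis of the upright black round knob (18 mm diameter, 32 mm tall) on the middle of the cover's disc (52 mm diameter, 4 mm thick); this point is 15 mm below the knob's top, 22 mm above the roof (170 mm above the worktop). 55 mm from the pivot.
- cover_pivot (a point): On the pivot screw's axis, at the cover's top face, on the roof 45 mm behind the cabinet's centre.
- white_bottle: Bystander: white bottle with blue cap, 54 mm wide, 98 mm tall, loose, origin at its underside's centre.
- tall_cylinder: Bystander: graduated cylinder, 62 mm foot, 186 mm tall, loose, origin at its underside's centre.
- big_beaker: Bystander: empty glass beaker, 89 mm wide, 112 mm tall, loose, origin at its underside's centre.
- port (a point): Centre of the round 36 mm vent port in the cabinet's roof, at roof height, 10 mm in front of the cabinet's centre.

How it is judged:
By the outcome, as a careful person would: the job done as asked, in the order asked, and still so for the second after the job is handed in, with the robot touching nothing.
It also fails if it takes over 58 s, if anything falls off the work surface, if the arm or the gripper's body presses on something with over 40 N, if the wrist force passes 120 N, or if a joint passes its speed limit or range.

## Working session

There is one attempt and no reset: what is moved stays moved. The work goes in short steps, Python scripts to look and compute and a tool call to move; the robot and the scene stay as the last step left them, time stands still between calls to the robot, and variables do not carry over. Pictures are saved under pics/ and viewed, and the job is handed in when it is done.

Besides the shell and the picture viewer there is one more tool, called after ">>>" as name(argument=value, ...), one argument or row to a line, values as JSON. arm_command: Moves the arm, as the interface text tells. Its arguments: {"type":"object","properties":{"targets":{"type":"array"},"squeeze":{"type":"number"}},"required":["targets"]}

```bash
mkdir -p pics; ls; python3 - <<'E'
from station import *
import cv2,numpy as np
print(get_state())
for n in ["scene","top"]:
    p,d=grab_frame(n); cv2.imwrite(f"pics/{n}0.png",p[:,:,::-1]); np.savez(f"{n}0.npz",p=p,d=d)
    print(n,camera_params(n))
E
```

```text
pics
{'t': 0.0, 'q': array([-9.43888458e-01,  3.59349660e-01,  1.10685331e-02, -3.31483820e-04,
       -1.22410500e+00, -2.88109638e-01]), 'qd': array([ 0.00109677, -0.00028957, -0.00044458,  0.0012682 , -0.00272419,
        0.00121132]), 'joint_efforts': array([-3.11994211e-05, -5.82718170e+01,  2.93067813e+01,  6.99763834e+00,
        6.82072263e-03, -1.55803073e-04]), 'eef_pos': array([ 0.22427352, -0.63644202,  0.4037541 ]), 'ee_rot': array([ 3.13997983e+00, -1.52990756e-04, -2.80290718e+00]), 'force': array([ 0.0954894 ,  0.3554043 , -0.26789418]), 'moment': array([0.02394045, 0.01314961, 0.07550902]), 'width': 0.08787173731723091}
scene {'mtx': array([[480.15872616,   0.        , 277.05140284],
       [  0.        , 480.15872616, 212.52067801],
       [  0.        ,   0.        ,   1.        ]]), 'eye': array([-0.09383675,  0.68759012,  1.07762436]), 'orientation': array([-2.36690113,  0.00598675, -2.32901273])}
top {'mtx': array([[489.96229526,   0.        , 283.23225084],
       [  0.        , 489.96229526, 203.21669444],
       [  0.        ,   0.        ,   1.        ]]), 'eye': array([0.45743241, 0.05032257, 1.58506748]), 'orientation': array([-3.07168440e+00, -3.06145834e-03, -1.54377747e+00])}
```

View pics/scene0.png

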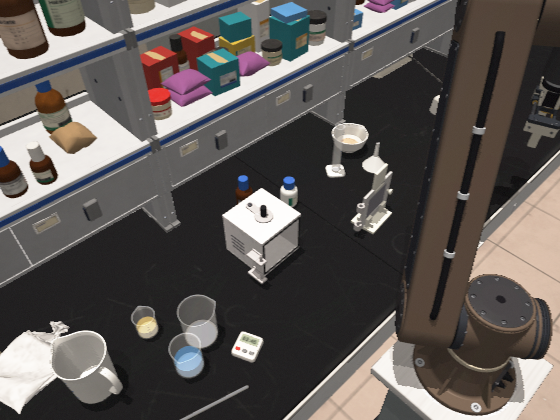

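View pics/top0.png

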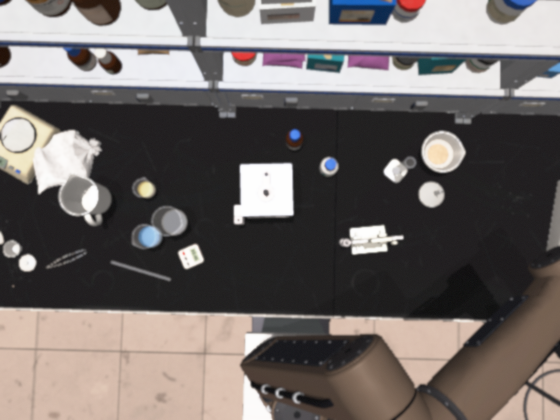

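```bash
cat > h.py <<'E'
import numpy as np, cv2
from scipy.spatial.transform import Rotation as R
def cloud(d,c):
    K=c["mtx"]; v,u=np.mgrid[:d.shape[0],:d.shape[1]]
    P=np.dstack([(u-K[0,2])/K[0,0]*d,(v-K[1,2])/K[1,1]*d,d])
    W=P@R.from_euler('xyz',c["orientation"]).as_matrix().T+c["eye"]
    W[d<=0]=np.nan
    return W
def proj(X,c):
    p=(np.asarray(X)-c["eye"])@R.from_euler('xyz',c["orientation"]).as_matrix()
    q=p@c["mtx"].T; return q[...,:2]/q[...,2:]
E
python3 - <<'E'
from station import camera_params
from h import *
for n,boxes in [("top",dict(cab=(225,150,310,235),stand=(330,215,415,265))),("scene",dict(cab=(210,180,310,290),stand=(345,155,405,240)))]:
    z=np.load(n+"0.npz"); c=camera_params(n); W=cloud(z["d"],c)
    for k,(a,b,e,f) in boxes.items():
        im=cv2.resize(z["p"][b:f,a:e,::-1],None,fx=7,fy=7,interpolation=cv2.INTER_CUBIC) if k=="stand" else cv2.resize(z["p"][b:f,a:e,::-1],None,fx=5.4,fy=5.4,interpolation=cv2.INTER_CUBIC)
        cv2.imwrite(f"pics/{n}_{k}.png",im)
        w=W[b:f,a:e].reshape(-1,3); w=w[np.isfinite(w[:,0])]
        zh=np.histogram(w[:,2],bins=np.arange(-.02,.24,.01)); print(n,k,dict(zip(np.round(zh[1][:-1],2),zh[0])))
        hi=[(.14,.153)] if k=="cab" else [(.03,.06),(.13,.18),(.18,.22)]
        for lo,up in hi:
            s=w[(w[:,2]>lo)&(w[:,2]<up)]
            if len(s)>10: print(lo,up,len(s),"mean",s.mean(0).round(4),"rect",cv2.minAreaRect((s[:,:2]*1000).astype(np.float32)))
E
```

```text
top cab {np.float64(-0.02): np.int64(13), np.float64(-0.01): np.int64(2043), np.float64(0.0): np.int64(2296), np.float64(0.01): np.int64(49), np.float64(0.02): np.int64(34), np.float64(0.03): np.int64(7), np.float64(0.04): np.int64(0), np.float64(0.05): np.int64(0), np.float64(0.06): np.int64(0), np.float64(0.07): np.int64(1), np.float64(0.08): np.int64(2), np.float64(0.09): np.int64(39), np.float64(0.1): np.int64(82), np.float64(0.11): np.int64(4), np.float64(0.12): np.int64(2), np.float64(0.13): np.int64(29), np.float64(0.14): np.int64(1646), np.float64(0.15): np.int64(901), np.float64(0.16): np.int64(9), np.float64(0.17): np.int64(5), np.float64(0.18): np.int64(27), np.float64(0.19): np.int64(0), np.float64(0.2): np.int64(0), np.float64(0.21): np.int64(0), np.float64(0.22): np.int64(0)}
0.14 0.153 2240 mean [0.5956 0.0989 0.148 ] rect ((596.5271606445312, 99.45116424560547), (152.41195678710938, 150.0169677734375), 3.2804360389709473)
top stand {np.float64(-0.02): np.int64(11), np.float64(-0.01): np.int64(1688), np.float64(0.0): np.int64(1810), np.float64(0.01): np.int64(309), np.
[... 2661 characters left out ...]
0.15): np.int64(29), np.float64(0.16): np.int64(30), np.float64(0.17): np.int64(31), np.float64(0.18): np.int64(29), np.float64(0.19): np.int64(43), np.float64(0.2): np.int64(31), np.float64(0.21): np.int64(0), np.float64(0.22): np.int64(0)}
0.03 0.06 364 mean [ 0.4829 -0.252   0.0427] rect ((504.35479736328125, -296.0169982910156), (80.71244049072266, 350.0393981933594), 31.164691925048828)
0.13 0.18 234 mean [ 0.4529 -0.2219  0.1492] rect ((455.3629150390625, -227.56130981445312), (11.702165603637695, 154.0541534423828), 6.114071369171143)
0.18 0.22 103 mean [ 0.454  -0.2249  0.1948] rect ((455.4443664550781, -227.72987365722656), (11.077759742736816, 59.37796401977539), 8.214315414428711)
```

View pics/scene_cab.png

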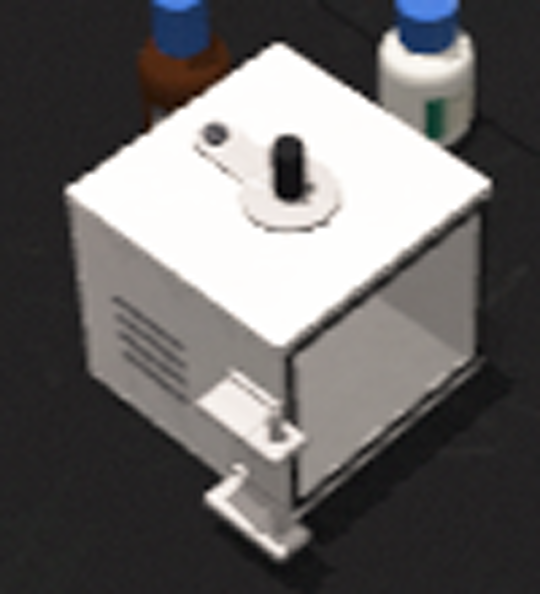

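View pics/top_stand.png

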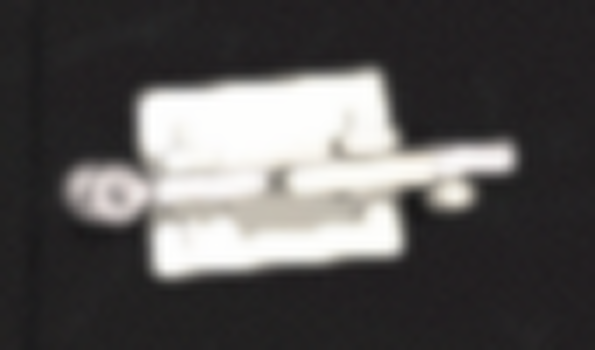

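View pics/top_cab.png

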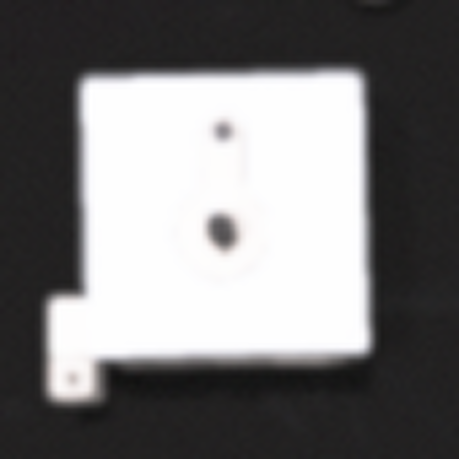

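```bash
python3 - <<'E'
from station import camera_params
from h import *
z=np.load("top0.npz"); c=camera_params("top"); W=cloud(z["d"],c)
for k,(a,b,e,f) in dict(cyl=(383,155,418,183),fun=(415,178,448,210),bk=(420,130,468,175),wb=(315,150,340,180),beak=(130,205,190,250)).items():
    w=W[b:f,a:e].reshape(-1,3); w=w[np.isfinite(w[:,0])]; s=w[w[:,2]>.01]
    print(k,s.min(0).round(3),s.max(0).round(3))
w=W[95:310].reshape(-1,3); w=w[np.isfinite(w[:,0])&(w[:,0]<.62)&(w[:,2]>.1)]
for y in np.arange(-.7,.7,.05):
    s=w[(w[:,1]>y)&(w[:,1]<y+.05)]
    if len(s): print(round(y,2),s.min(0).round(2),s.max(0).round(2))
E
```

```text
cyl [ 0.65  -0.343  0.01 ] [ 0.718 -0.277  0.193]
fun [ 0.574 -0.473  0.01 ] [ 0.661 -0.385  0.105]
bk [ 0.677 -0.534  0.01 ] [ 0.813 -0.382  0.069]
wb [ 0.65  -0.117  0.01 ] [ 0.744 -0.051  0.107]
beak [0.413 0.344 0.01 ] [0.54  0.531 0.118]
-0.55 [ 0.45 -0.51  0.57] [ 0.46 -0.5   0.61]
-0.5 [ 0.34 -0.5   0.56] [ 0.45 -0.45  0.68]
-0.45 [ 0.34 -0.45  0.1 ] [ 0.61 -0.4   0.69]
-0.4 [ 0.33 -0.4   0.62] [ 0.36 -0.37  0.68]
-0.35 [ 0.47 -0.31  0.1 ] [ 0.47 -0.3   0.14]
-0.3 [ 0.46 -0.3   0.12] [ 0.47 -0.25  0.2 ]
-0.25 [ 0.45 -0.25  0.14] [ 0.46 -0.2   0.21]
-0.2 [ 0.44 -0.2   0.1 ] [ 0.46 -0.15  0.15]
-0.15 [ 0.44 -0.15  0.1 ] [ 0.46 -0.13  0.13]
0.0 [0.52 0.02 0.14] [0.62 0.05 0.16]
0.05 [0.52 0.05 0.14] [0.62 0.1  0.19]
0.1 [0.52 0.1  0.13] [0.62 0.15 0.19]
0.15 [0.5  0.15 0.1 ] [0.62 0.19 0.16]
0.3 [0.49 0.35 0.12] [0.49 0.35 0.12]
0.35 [0.46 0.35 0.1 ] [0.54 0.4  0.12]
0.4 [0.46 0.4  0.1 ] [0.54 0.44 0.12]
0.55 [0.55 0.59 0.12] [0.58 0.6  0.15]
0.6 [0.48 0.6  0.1 ] [0.62 0.65 0.15]
0.65 [0.51 0.65 0.1 ] [0.62 0.7  0.15]
```

```bash
python3 - <<'E'
from h import *
z=np.load("scene0.npz")
cv2.imwrite("pics/scA.png",cv2.resize(z["p"][110:240,300:460,::-1],None,fx=4.5,fy=4.5,interpolation=cv2.INTER_CUBIC))
E
```

```text
(no output)
```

View pics/scA.png

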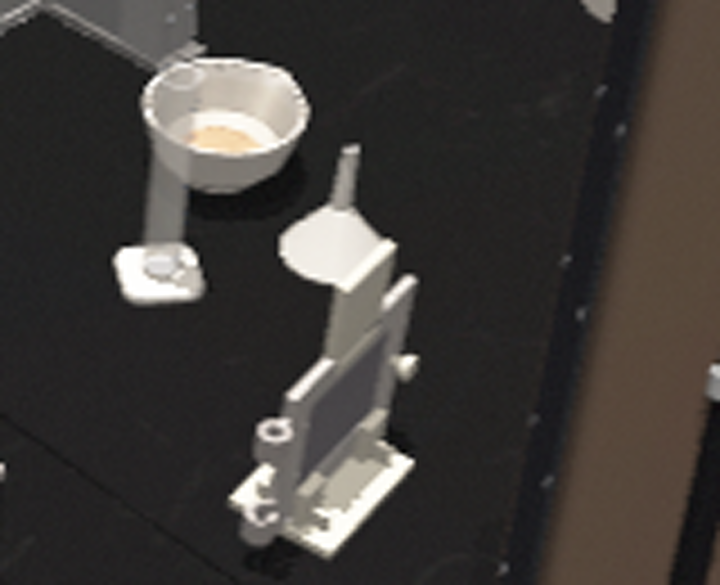

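>>> arm_command(
  targets=[
    [[0, 0, 0.145], [23, 42, 6], 0],
    [[0, 0, 0.145], [23, 42, 6], 0],
    [[0, 0, 0.145], [23, 42, 6], 0],
    [[0, 0, 0.145], [23, 42, 6], 0],
    [[0, 0, 0.145], [23, 42, 6], 0],
    [[0, 0, 0.145], [23, 42, 6], 0],
    [[0, 0, 0.145], [23, 42, 6], 0],
    [[0, 0, 0.145], [23, 42, 6], 0],
  ],
)

```text
t: 0.9
eef_pos: [0.4087, -0.2987, 0.4528]
ee_rot: [-3.142, 0.0, -1.637]
force: [1.9, -0.6, 0.5]
width: 0.0878
```

>>> arm_command(
  targets=[
    [[0, 0, 0.08], [23, 33, 0], 0],
    [[0, 0, 0.08], [23, 33, 0], 0],
    [[0, 0, 0], [0, 0, 0], 0],
  ],
)

```text
t: 1.2
eef_pos: [0.4562, -0.2316, 0.4524]
ee_rot: [-3.141, 0.0, -1.476]
force: [-0.5, -1.8, 0.5]
width: 0.0878
```

```bash
python3 - <<'E'
from station import *
from h import *
s=get_state(); print(s["t"],s["eef_pos"],s["ee_rot"],s["force"])
c=camera_params("wrist"); print(c)
p,d=grab_frame("wrist"); cv2.imwrite("pics/w1.png",p[:,:,::-1]); np.savez("w1.npz",p=p,d=d,**c)
W=cloud(d,c); w=W.reshape(-1,3); w=w[np.isfinite(w[:,0])]
for lo,up in [(.19,.21),(.13,.15),(.035,.05),(.005,.015)]:
    m=w[(w[:,2]>lo)&(w[:,2]<up)&(abs(w[:,0]-.457)<.06)&(abs(w[:,1]+.22)<.12)]
    if len(m)>9: print(lo,len(m),m.mean(0).round(4),cv2.minAreaRect((m[:,:2]*1000).astype(np.float32)))
E
```

```text
1.2 [ 0.45622727 -0.2315614   0.45242411] [-3.14128966e+00  4.60787447e-04 -1.47621315e+00] [-0.5333265  -1.82952855  0.52546767]
{'mtx': array([[296.26230527,   0.        , 285.60315811],
       [  0.        , 296.26230527, 210.91072183],
       [  0.        ,   0.        ,   1.        ]]), 'eye': array([ 0.46252408, -0.30600759,  0.43193126]), 'orientation': array([ 2.86050390e+00,  1.06402241e-03, -3.04639490e+00])}
0.19 826 [ 0.4582 -0.233   0.1988] ((458.09307861328125, -231.3739776611328), (10.012364387512207, 59.26298904418945), 7.097675800323486)
0.13 544 [ 0.461  -0.2566  0.1391] ((457.3109436035156, -231.06491088867188), (9.67193603515625, 149.34219360351562), 7.433941841125488)
0.035 478 [ 0.4554 -0.2266  0.0431] ((454.8889465332031, -205.9498748779297), (30.978174209594727, 146.35293579101562), 7.294732093811035)
0.005 2712 [ 0.4578 -0.2308  0.0094] ((458.0481872558594, -226.912109375), (79.32176208496094, 109.98324584960938), 7.085490703582764)
```

View pics/w1.png

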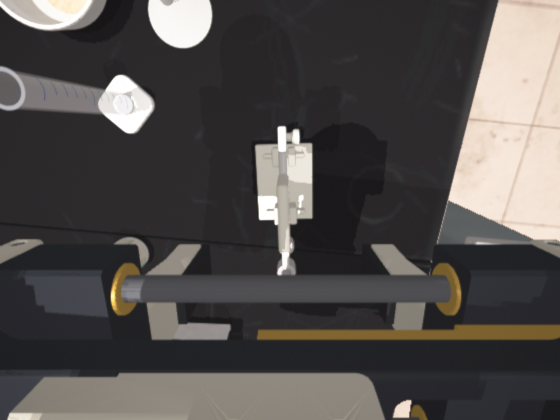

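>>> arm_command(
  targets=[
    [[0, 0, 0.03], [2, 0, -35], 0],
    [[0, 0, 0], [0, 0, -35], 0],
    [[0, 0, 0], [0, 0, -30], 0],
    [[0, 0, 0], [0, 0, -13], 0],
    [[0, 0, 0], [0, 0, 0], 0],
  ],
)

```text
t: 1.75
eef_pos: [0.455, -0.2352, 0.3374]
ee_rot: [3.137, 0.001, -1.455]
force: [0.2, 0.5, 0.8]
width: 0.0877
```

```bash
python3 - <<'E'
from station import *
from h import *
s=get_state(); print(s["t"],s["eef_pos"],s["ee_rot"],s["force"])
c=camera_params("wrist")
p,d=grab_frame("wrist"); cv2.imwrite("pics/w2.png",p[:,:,::-1]); np.savez("w2.npz",p=p,d=d,**c)
W=cloud(d,c); w=W.reshape(-1,3); w=w[np.isfinite(w[:,0])]
for lo,up in [(.19,.21),(.13,.145)]:
    m=w[(w[:,2]>lo)&(w[:,2]<up)&(abs(w[:,0]-.457)<.025)&(abs(w[:,1]+.22)<.12)]
    if len(m)>9: print(lo,len(m),m.mean(0).round(4),cv2.minAreaRect((m[:,:2]*1000).astype(np.float32)))
E
```

```text
1.75 [ 0.45502615 -0.23521093  0.33738358] [ 3.13694919e+00  1.39421749e-03 -1.45475208e+00] [0.18045157 0.48495011 0.8337098 ]
0.19 1393 [ 0.4592 -0.2425  0.1985] ((458.90924072265625, -238.79776000976562), (9.9500732421875, 44.83879852294922), 7.117420196533203)
0.13 1103 [ 0.4637 -0.2799  0.139 ] ((461.2362976074219, -258.44482421875), (10.283910751342773, 94.1694564819336), 9.027710914611816)
```

View pics/w2.png

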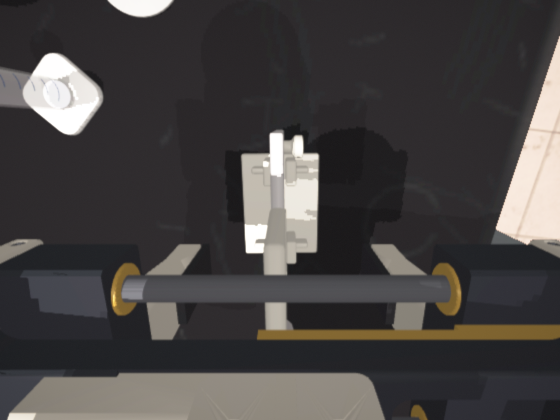

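>>> arm_command(
  targets=[
    [[0, -0.004, 0.007], [3, 4, 1], 0],
    [[0, 0, 0], [0, 0, 0], 0],
  ],
)

```text
t: 2.0
eef_pos: [0.4599, -0.2307, 0.3421]
ee_rot: [-3.135, -0.001, -1.446]
force: [0.3, -0.1, 0.0]
width: 0.0875
```

>>> arm_command(
  targets=[
    [[0, 0, 0], [0, 0, 0], 0],
  ],
)

```text
t: 2.1
eef_pos: [0.4596, -0.2306, 0.3417]
ee_rot: [-3.136, -0.001, -1.446]
force: [-0.0, 0.5, 0.6]
width: 0.088
```

>>> arm_command(
  targets=[
    [[0, 0, 0], [0, 0, 0], 0],
  ],
)

```text
t: 2.2
eef_pos: [0.4594, -0.2306, 0.3413]
ee_rot: [-3.136, -0.001, -1.446]
force: [0.2, -0.3, 0.8]
width: 0.0877
```

>>> arm_command(
  targets=[
    [[0, 0, 0], [0, 0, 0], 0],
  ],
)

```text
t: 2.3
eef_pos: [0.4593, -0.2306, 0.341]
ee_rot: [-3.137, -0.001, -1.446]
force: [0.2, -1.0, 0.4]
width: 0.0875
```

>>> arm_command(
  targets=[
    [[0, 0, 0], [0, 0, 0], 1],
    [[0, 0, 0], [0, 0, 0], 1],
    [[0, 0, 0], [0, 0, 0], 1],
    [[0, 0, 0], [0, 0, 0], 1],
    [[0, 0, 0], [0, 0, 0], 1],
    [[0, 0, 0], [0, 0, 0], 1],
    [[0, 0, 0], [0, 0, 0], 1],
  ],
  squeeze=40,
)

```text
t: 3.0
eef_pos: [0.4593, -0.2306, 0.3406]
ee_rot: [-3.138, -0.0, -1.446]
force: [-0.6, -0.6, -0.8]
width: 0.0371
```

>>> arm_command(
  targets=[
    [[0, 0, 0], [0, 0, 0], 1],
    [[0, 0, 0], [0, 0, 0], 1],
    [[0, 0, 0], [0, 0, 0], 1],
    [[0, 0, 0], [0, 0, 0], 1],
    [[0, 0, 0], [0, 0, 0], 1],
    [[0, 0, 0], [0, 0, 0], 1],
  ],
)

```text
t: 3.6
eef_pos: [0.4592, -0.2306, 0.3407]
ee_rot: [-3.138, -0.0, -1.446]
force: [-0.9, 0.2, 0.7]
width: 0.0097
```

>>> arm_command(
  targets=[
    [[0, 0, 0], [0, 0, 5], 1],
    [[0, 0, 0], [0, 0, 10], 1],
    [[0, 0, 0], [0, 0, 15], 1],
    [[0, 0, 0], [0, 0, 15], 1],
    [[0, 0, 0], [0, 0, 10], 1],
    [[0, 0, 0], [0, 0, 0], 1],
  ],
)

```text
t: 4.2
eef_pos: [0.4597, -0.2307, 0.3975]
ee_rot: [-3.135, -0.001, -1.446]
force: [0.4, -0.1, -2.6]
width: 0.0095
```

```bash
python3 - <<'E'
from station import *
from h import *
s=get_state(); print(s["t"],s["eef_pos"],s["ee_rot"],s["force"],s["moment"])
c=camera_params("wrist")
p,d=grab_frame("wrist"); cv2.imwrite("pics/w3.png",p[:,:,::-1]); np.savez("w3.npz",p=p,d=d,**c)
p,d=grab_frame("scene"); cv2.imwrite("pics/s3.png",cv2.resize(p[110:260,280:440,::-1],None,fx=4,fy=4)); np.savez("s3.npz",p=p,d=d)
E
```

```text
4.2 [ 0.45968085 -0.2307045   0.39747409] [-3.13460851e+00 -1.42303441e-03 -1.44568006e+00] [ 0.40684988 -0.11207964 -2.60591351] [-0.04399522  0.09865936  0.02174206]
```

View pics/s3.png

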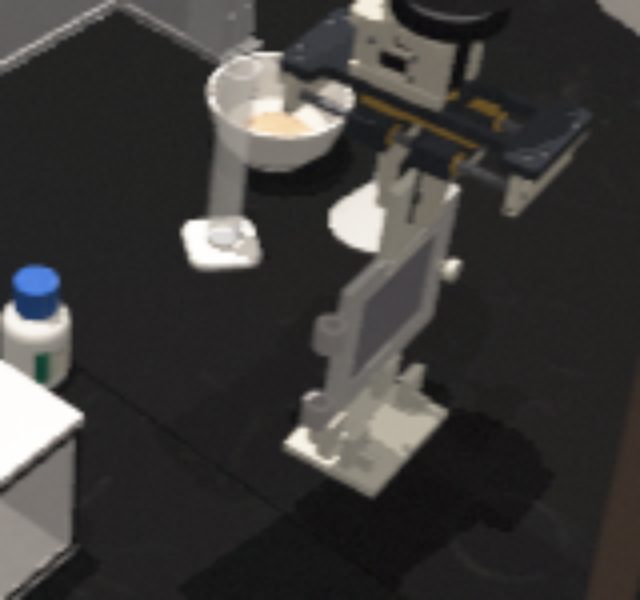

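View pics/w3.png

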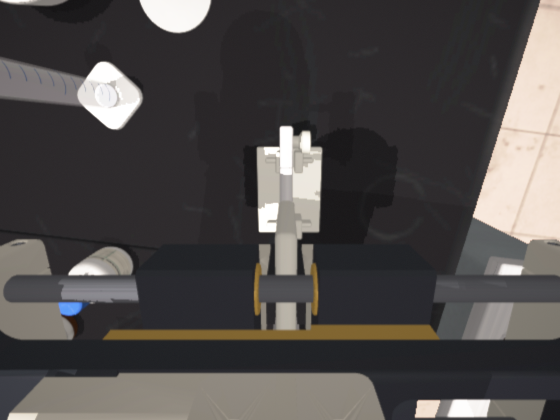

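>>> arm_command(
  targets=[
    [[0, 0, -0.006], [-2, 15, 0], 1],
    [[0, 0, -0.006], [-4, 30, 0], 1],
    [[0, 0, -0.006], [-7, 43, 0], 1],
    [[0, 0, -0.006], [-7, 45, 0], 1],
    [[0, 0, -0.006], [-7, 45, 0], 1],
    [[0, 0, -0.006], [-7, 45, 0], 1],
    [[0, 0, -0.006], [-7, 45, 0], 1],
    [[0, 0, -0.006], [-7, 45, 0], 1],
  ],
)

```text
t: 5.1
eef_pos: [0.4103, 0.0839, 0.3951]
ee_rot: [-3.138, -0.001, -1.494]
force: [1.5, 0.1, -2.2]
width: 0.0098
```

>>> arm_command(
  targets=[
    [[0, 0, -0.006], [-7, 45, 0], 1],
    [[0, 0, -0.006], [-4, 35, 0], 1],
    [[0, 0, -0.006], [-1, 17, 0], 1],
    [[0, 0, 0], [0, 0, 0], 1],
    [[0, 0, 0], [0, 0, 0], 1],
  ],
)

```text
t: 5.6
eef_pos: [0.399, 0.1794, 0.3949]
ee_rot: [-3.139, -0.002, -1.511]
force: [0.4, -0.3, -2.3]
width: 0.0099
```

```bash
python3 - <<'E'
from station import *
from h import *
s=get_state(); print(s["t"],s["eef_pos"],s["ee_rot"],s["force"],s["moment"])
c=camera_params("wrist")
p,d=grab_frame("wrist"); cv2.imwrite("pics/w4.png",p[:,:,::-1]); np.savez("w4.npz",p=p,d=d,**c)
W=cloud(d,c); w=W.reshape(-1,3); w=w[np.isfinite(w[:,0])]
for lo,up,x0,x1 in [(.142,.153,.48,.75),(.095,.107,.46,.56),(.02,.03,.46,.54),(.03,.05,.46,.54),(.108,.13,.46,.51)]:
    m=w[(w[:,2]>lo)&(w[:,2]<up)&(w[:,0]>x0)&(w[:,0]<x1)]
    if len(m)>3: print(lo,len(m),m.mean(0).round(4),cv2.minAreaRect((m[:,:2]*1000).astype(np.float32)))
E
```

```text
5.6 [0.39898737 0.17938064 0.39485072] [-3.13905077e+00 -1.70706350e-03 -1.51067907e+00] [ 0.37429127 -0.32989868 -2.28136405] [-0.01288981  0.15154904 -0.01417206]
0.142 24088 [0.5629 0.1019 0.1479] ((574.5733642578125, 103.24597930908203), (108.2481689453125, 142.55052185058594), 2.570560932159424)
0.095 1308 [0.5213 0.1654 0.1012] ((529.039306640625, 109.39608001708984), (54.874427795410156, 174.3063507080078), 4.25022554397583)
0.02 839 [0.5178 0.1467 0.0247] ((524.6297607421875, 109.35391235351562), (43.556983947753906, 174.02835083007812), 5.064213275909424)
0.03 289 [0.5226 0.1084 0.04  ] ((529.53369140625, 106.72250366210938), (32.89517593383789, 166.9163055419922), 7.0910186767578125)
0.108 87 [0.5058 0.1834 0.1157] ((505.8798828125, 184.1450653076172), (5.027711868286133, 7.778674602508545), 19.120403289794922)
```

View pics/w4.png

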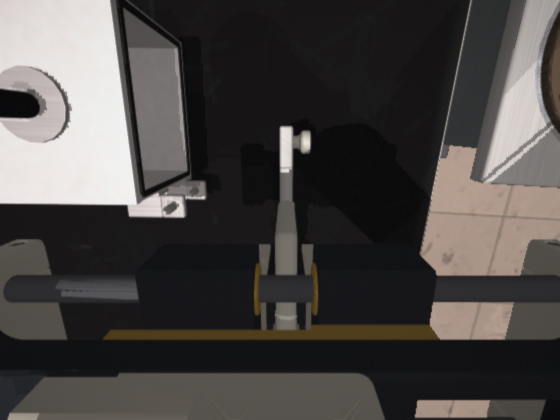

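```bash
cat > m4.py <<'E'
from h import *
import sys
def an(f,s_yaw=None):
    z=np.load(f); c={k:z[k] for k in("mtx","eye","orientation")}; W=cloud(z["d"],c)
    w=W.reshape(-1,3); w=w[np.isfinite(w[:,0])]
    roof=w[(w[:,2]>.144)&(w[:,2]<.152)&(w[:,0]>.48)&(w[:,1]<.25)]
    # front edge: per-y-bin min x
    def edge(P,a,b,sgn,lo,hi,n=40):
        bins=np.linspace(lo,hi,n+1); A=[]
        for i in range(n):
            q=P[(P[:,a]>=bins[i])&(P[:,a]<bins[i+1])]
            if len(q)>3: A.append((q[:,a].mean(),(q[:,b]*sgn).min()*sgn))
        A=np.array(A); k=np.polyfit(A[:,0],A[:,1],1)
        for _ in range(3):
            r=A[:,1]-np.polyval(k,A[:,0]); g=abs(r)<.002; k=np.polyfit(A[g,0],A[g,1],1)
        return k,g.sum(),r[g].std()
    kf=edge(roof,1,0,1,.04,.16); kl=edge(roof,0,1,-1,.53,.61)
    print("front x=k*y+b",kf,"yaw",-np.degrees(kf[0][0])); print("left",kl,"yaw",np.degrees(kl[0][0]))
    a=kf[0];b=kl[0]
    x=(a[0]*b[1]+a[1])/(1-a[0]*b[0]); y=b[0]*x+b[1]; print("corner FL",x,y)
    for lo,hi in [(.04,.05),(.115,.125),(.104,.115)]:
        m=w[(w[:,2]>lo)&(w[:,2]<hi)&(w[:,0]>.49)&(w[:,0]<.52)&(w[:,1]>.165)&(w[:,1]<.2)]
        if len(m): print("pin",lo,len(m),m.mean(0).round(4))
    return w,c
if __name__=="__main__":
    w,c=an("w4.npz")
    m=w[(w[:,2]>.186)&(w[:,2]<.2)&(w[:,0]>.36)&(w[:,0]<.43)]
    print("door top",len(m),np.median(m[:,2]),m.min(0),m.max(0),cv2.minAreaRect((m[:,:2]*1000).astype(np.float32)))
    k=np.polyfit(m[:,1],m[:,0],1); print("door yaw",-np.degrees(k[0]))
    m=w[(w[:,2]>.245)&(w[:,2]<.26)&(w[:,0]>.36)&(w[:,0]<.43)]
    if len(m): print("tab top",len(m),m.min(0),m.max(0),cv2.minAreaRect((m[:,:2]*1000).astype(np.float32)))
E
python3 m4.py
python3 - <<'E'
from h import *
z=np.load("w4.npz")
cv2.imwrite("pics/w4c.png",cv2.resize(z["p"][170:230,100:220,::-1],None,fx=6,fy=6,interpolation=cv2.INTER_CUBIC))
E
```

```text
front x=k*y+b (array([-0.04737423,  0.52569294]), np.int64(40), np.float64(0.00021627454912534377)) yaw 2.7143433766435114
left (array([0.04947325, 0.14527814]), np.int64(40), np.float64(0.0003003417399739749)) yaw 2.8346084592307226
corner FL 0.5175973744367387 0.17088536514128602
pin 0.04 42 [0.5087 0.1805 0.044 ]
pin 0.115 74 [0.5098 0.1786 0.1191]
pin 0.104 88 [0.51   0.1774 0.1094]
door top 1012 0.19364022199660924 [0.39474639 0.10450244 0.18642621] [0.40716356 0.15574771 0.19996739] ((402.193115234375, 130.46424865722656), (10.115715026855469, 51.755374908447266), 5.485030651092529)
door yaw 3.801267039911095
tab top 1839 [0.38722418 0.14873277 0.24501624] [0.41158984 0.19932494 0.25684822] ((400.5212097167969, 173.98828125), (50.4553337097168, 23.7392578125), 80.0741195678711)
```

View pics/w4c.png

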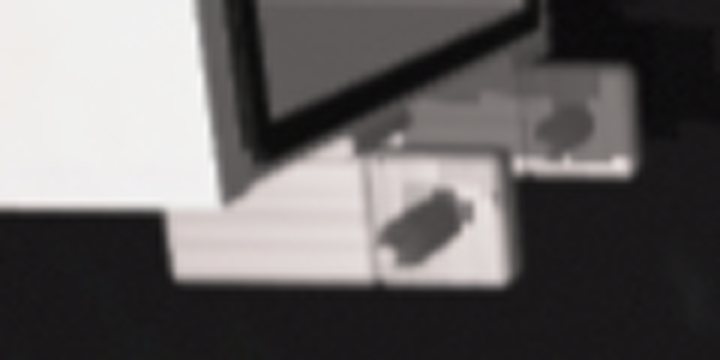

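```bash
python3 - <<'E'
from h import *
z=np.load("w4.npz"); c={k:z[k] for k in("mtx","eye","orientation")}
th=np.radians(2.77); Rz=np.array([[np.cos(th),-np.sin(th)],[np.sin(th),np.cos(th)]])
cab=np.array([.5176,.1709])-Rz@np.array([-.075,.075]); print("cab",cab)
pin=cab+Rz@np.array([-.085,.089]); print("pin",pin)
S=8;a,b=100,165
im=cv2.resize(z["p"][165:235,100:200,::-1],None,fx=S,fy=S,interpolation=cv2.INTER_CUBIC)
def ring(x,y,r,zz,col):
    t=np.linspace(0,2*np.pi,30); P=np.c_[x+r*np.cos(t),y+r*np.sin(t),0*t+zz]
    q=proj(P,c); q=((q-[a,b]+.5)*S).astype(int)
    cv2.polylines(im,[q],True,col,1)
for h in(.027,.102):
    ring(*pin,.004,h,(0,0,255)); ring(*pin,.004,h+.013,(0,255,0)); ring(*pin,.0015,h+.02,(255,0,0))
for sx in[-1,1]:
  for sy in [-1,1]:
    q=proj(np.r_[cab+Rz@np.array([sx*.075,sy*.075]),.148],c); cv2.circle(im,tuple(int(v) for v in (q-[a,b]+.5)*S),3,(255,0,255),-1)
cv2.imwrite("pics/w4d.png",im)
E
```

```text
cab [0.59613688 0.09961214]
pin [0.50693511 0.18440037]
```

View pics/w4d.png

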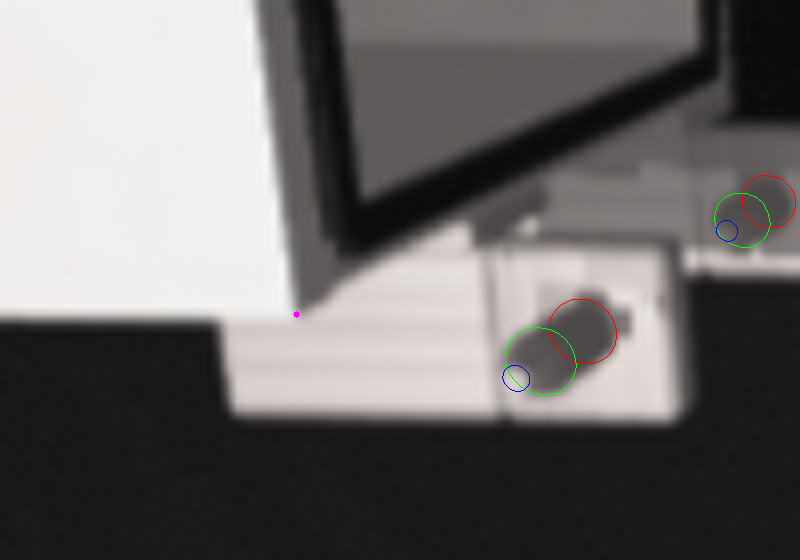

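```bash
cat > ov.py <<'E'
from h import *
def overlay(f,D,yaw,zo,out,box,S,src="wrist",c=None):
    z=np.load(f)
    if c is None: c={k:z[k] for k in("mtx","eye","orientation")}
    a,b,e,g=box
    im=cv2.resize(z["p"][b:g,a:e,::-1],None,fx=S,fy=S,interpolation=cv2.INTER_CUBIC)
    Rz=np.array([[np.cos(yaw),-np.sin(yaw)],[np.sin(yaw),np.cos(yaw)]])
    def L(pts,col,cl=True):
        P=np.array([np.r_[np.array(D)+Rz@np.array(p[:2]),zo+p[2]] for p in pts])
        q=((proj(P,c)-[a,b]+.5)*S).round().astype(int); cv2.polylines(im,[q],cl,col,1)
    L([(-.004,-.075,.13),(.004,-.075,.13),(.004,.075,.13),(-.004,.075,.13)],(0,0,255))
    L([(-.005,-.03,.19),(.005,-.03,.19),(.005,.03,.19),(-.005,.03,.19)],(0,255,0))
    L([(-.004,-.075,0),(.004,-.075,0),(.004,.075,0),(-.004,.075,0)],(255,128,0))
    t=np.linspace(0,2*np.pi,30)
    for h in(.015,.037,.09,.112): L([(.011*np.cos(u),.089+.011*np.sin(u),h) for u in t],(255,0,255)); L([(.0055*np.cos(u),.089+.0055*np.sin(u),h) for u in t],(255,0,255))
    cv2.imwrite(out,im)
E
python3 - <<'E'
from ov import *
overlay("w4.npz",(.3980,.1788),np.radians(3.42),.0642,"pics/w4e.png",(240,110,340,240),4)
m=0
E
```

```text
(no output)
```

View pics/w4e.png

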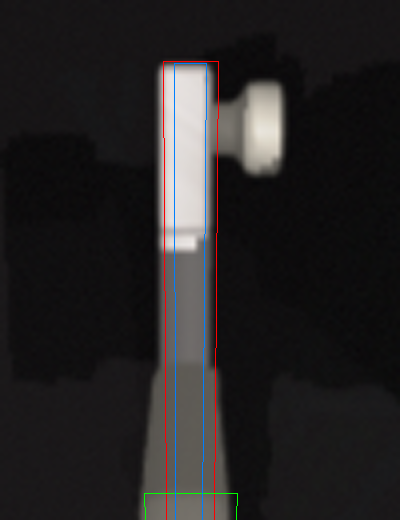

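>>> arm_command(
  targets=[
    [[0, 0, -0.003], [5, -15, -3], 1],
    [[0, 0, -0.004], [12, -25, -7], 1],
    [[0, 0, -0.004], [20, -25, -7], 1],
    [[0, 0, 0], [15, -15, -5], 1],
    [[0, 0, 0], [8, -4, 0], 1],
    [[0, 0, 0], [0, 0, 0], 1],
    [[0, 0, 0], [0, 0, 0], 1],
  ],
)

```text
t: 6.35
eef_pos: [0.4592, 0.095, 0.3737]
ee_rot: [-3.138, -0.0, -1.524]
force: [0.6, 0.6, -2.9]
width: 0.0098
```

```bash
python3 - <<'E'
from station import *
from h import *
s=get_state(); print(s["t"],s["eef_pos"],s["ee_rot"],s["force"],s["moment"])
c=camera_params("wrist")
p,d=grab_frame("wrist"); cv2.imwrite("pics/w5.png",p[:,:,::-1]); np.savez("w5.npz",p=p,d=d,**c)
for n in("top","scene"):
    p,d=grab_frame(n); np.savez(n+"5.npz",p=p,d=d); a,b,e,f=(210,140,330,260) if n=="top" else (200,160,340,300)
    cv2.imwrite(f"pics/{n}5.png",cv2.resize(p[b:f,a:e,::-1],None,fx=4,fy=4,interpolation=cv2.INTER_CUBIC))
E
```

```text
6.35 [0.45916396 0.09501565 0.37367614] [-3.13786156e+00 -4.61322227e-04 -1.52416857e+00] [ 0.5665841   0.63433419 -2.94723091] [-0.00307975  0.14753452  0.00805498]
```

View pics/top5.png

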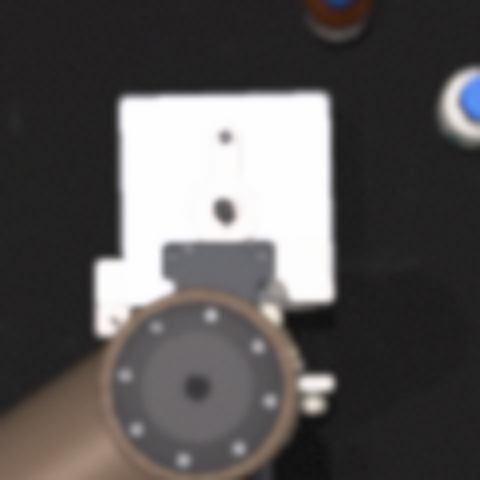

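View pics/scene5.png

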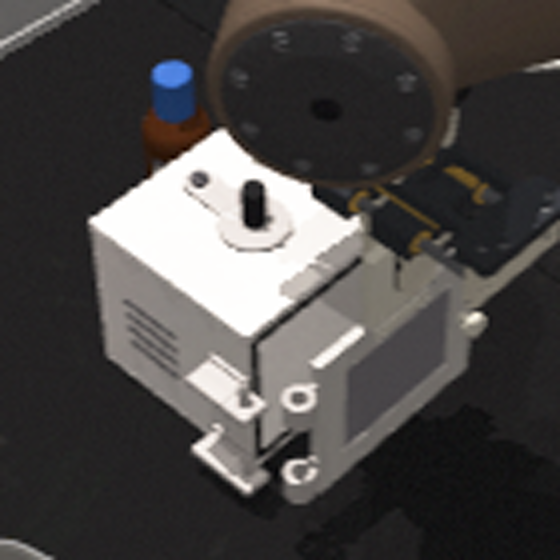

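View pics/w5.png

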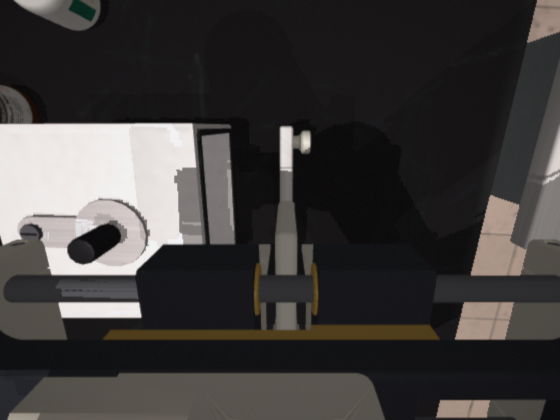

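```bash
python3 - <<'E'
from station import camera_params
from ov import *
c=camera_params("scene"); box=(225,225,335,300); S=7
overlay("scene5.npz",(.4595,.0949),np.radians(2.65),.043,"pics/s5o.png",box,S,c=c)
im=cv2.imread("pics/s5o.png"); t=np.linspace(0,2*np.pi,30)
for h in(.027,.102):
  for r,dz in((.004,0),(.004,.013),(.0015,.02)):
    P=np.c_[.5069+r*np.cos(t),.1844+r*np.sin(t),0*t+h+dz]; q=((proj(P,c)-box[:2]+.5)*S).astype(int); cv2.polylines(im,[q],True,(0,200,0),1)
th=np.radians(2.77); Rz=np.array([[np.cos(th),-np.sin(th)],[np.sin(th),np.cos(th)]])
for p in [(-.075,.075),(-.075,-.075),(.075,.075)]:
    q=proj(np.r_[np.array([.5961,.0996])+Rz@np.array(p),.148],c); cv2.circle(im,tuple(int(v) for v in (q-box[:2]+.5)*S),3,(0,0,255),-1)
cv2.imwrite("pics/s5o.png",im)
E
```

```text
(no output)
```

View pics/s5o.png

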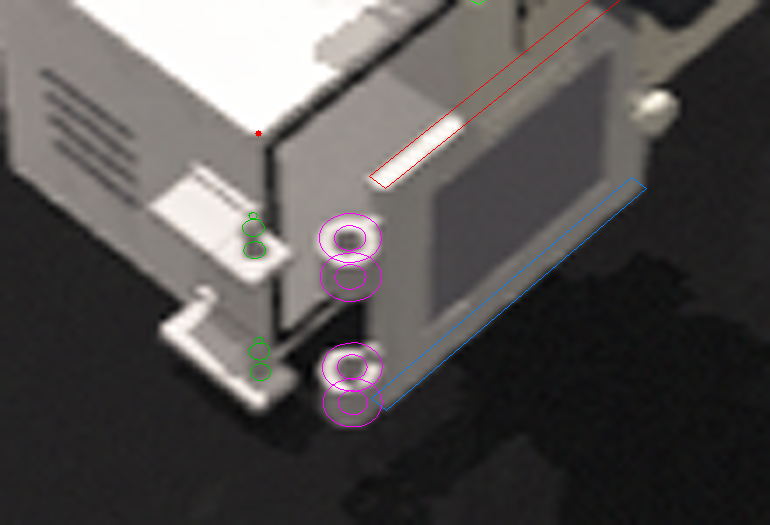

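```bash
python3 - <<'E'
from station import camera_params
from ov import *
c=camera_params("scene"); box=(250,245,285,290); S=13
z=np.load("scene5.npz"); z0=np.load("scene0.npz")
out=[]
for zz in(z0,z):
    im=cv2.resize(zz["p"][box[1]:box[3],box[0]:box[2],::-1],None,fx=S,fy=S,interpolation=cv2.INTER_NEAREST)
    out.append(im)
    im=im.copy()
im=out[1].copy()
t=np.linspace(0,2*np.pi,30)
# pin outlines
for im in out[:1]:
 for h in(.027,.102):
  for r,dz in((.004,0),(.004,.013),(.0015,.02)):
    P=np.c_[.5069+r*np.cos(t),.1844+r*np.sin(t),0*t+h+dz]; q=((proj(P,c)-box[:2]+.5)*S).astype(int); cv2.polylines(im,[q],True,(0,200,0),1)
 q=proj(np.array([[.5176,.1709,.148],[.5176,.1709,.0]]),c); cv2.polylines(im,[((q-box[:2]+.5)*S).astype(int)],False,(0,0,255),1)
cv2.imwrite("pics/s5p.png",np.hstack(out)[:, :800])
E
```

View pics/s5p.png

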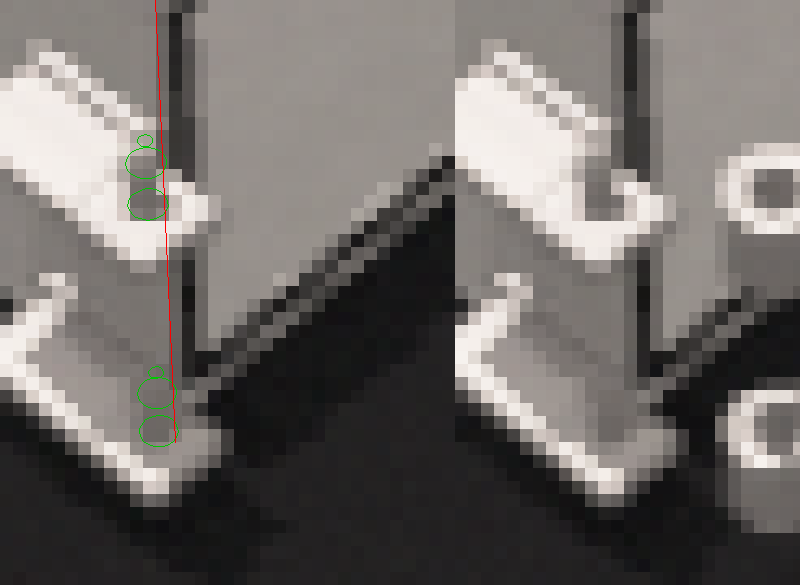

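>>> arm_command(
  targets=[
    [[0, 0, 0.002], [10, 0, 0], 1],
    [[0, 0, 0], [15, 0.5, 0], 1],
    [[0, 0, 0], [15, 0, 0], 1],
    [[0, 0, 0], [9, 0, 0], 1],
    [[0, 0, 0], [3, 0, 0], 1],
    [[0, 0, 0], [0, 0, 0], 1],
    [[0, 0, 0], [0, 0, 0], 1],
  ],
)

```text
t: 7.2
eef_pos: [0.5111, 0.0957, 0.3734]
ee_rot: [-3.138, -0.001, -1.521]
force: [-0.3, 0.1, -3.7]
width: 0.01
```

```bash
python3 - <<'E'
from station import *
from ov import *
s=get_state(); print(s["t"],s["eef_pos"],s["ee_rot"],s["force"],s["moment"])
p,d=grab_frame("scene"); np.savez("scene6.npz",p=p,d=d)
c=camera_params("scene"); S=13; box=(235,225,295,300)
D=s["eef_pos"][:2]+[.0003,-.0002]; yaw=1.5708+s["ee_rot"][2]; zo=s["eef_pos"][2]-.3307; print(D,np.degrees(yaw),zo, D+[-.089*np.sin(yaw),.089*np.cos(yaw)])
overlay("scene6.npz",D,yaw,zo,"pics/s6a.png",box,8,c=c)
a,b,e,f=box
x=cv2.resize(p[b:f,a:e,::-1],None,fx=8,fy=8,interpolation=cv2.INTER_NEAREST); y=cv2.imread("pics/s6a.png")
cv2.imwrite("pics/s6.png",cv2.resize(np.hstack([x,y]),(800,500)))
E
```

```text
7.2 [0.51110932 0.09569977 0.37337773] [-3.13840544e+00 -7.15662820e-04 -1.52122212e+00] [-0.27893003  0.12234748 -3.73178364] [-0.04434694  0.20473741 -0.00690367]
[0.51140932 0.09549977] 2.8406034859732157 0.04267773485379278 [0.50699869 0.18439042]
```

View pics/s6.png

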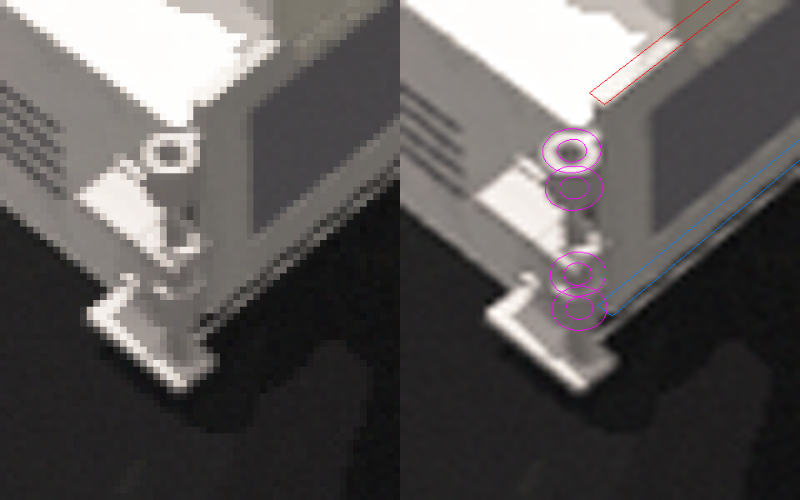

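>>> arm_command(
  targets=[
    [[0, 0, 0], [0, 0, -4], 1],
    [[0, 0, 0], [0, 0, -4], 1],
    [[0, 0, 0], [0, 0, -3], 1],
    [[0, 0, 0], [0, 0, -2], 1],
    [[0, 0, 0], [0, 0, -2], 1],
    [[0, 0, 0], [0, 0, 0], 1],
  ],
)

```text
t: 7.85
eef_pos: [0.5112, 0.0959, 0.3583]
ee_rot: [-3.138, -0.001, -1.521]
force: [-0.2, 0.7, -2.8]
width: 0.0096
```

Entered about 5 mm over the tapers, no contact force. Continue.

>>> arm_command(
  targets=[
    [[0, 0, 0], [0, 0, -2], 1],
    [[0, 0, 0], [0, 0, -2], 1],
    [[0, 0, 0], [0, 0, -2], 1],
    [[0, 0, 0], [0, 0, -1], 1],
    [[0, 0, 0], [0, 0, 0], 1],
  ],
)

```text
t: 8.35
eef_pos: [0.5113, 0.0959, 0.3514]
ee_rot: [-3.138, -0.001, -1.521]
force: [-0.1, -0.2, -2.2]
width: 0.0096
```

>>> arm_command(
  targets=[
    [[0, 0, 0], [0, 0, -2], 1],
    [[0, 0, 0], [0, 0, -2], 1],
    [[0, 0, 0], [0, 0, -1], 1],
    [[0, 0, 0], [0, 0, -1], 1],
    [[0, 0, 0], [0, 0, 0], 1],
  ],
)

```text
t: 8.85
eef_pos: [0.5113, 0.0959, 0.3455]
ee_rot: [-3.138, -0.001, -1.521]
force: [1.3, 0.3, -2.7]
width: 0.0097
```

>>> arm_command(
  targets=[
    [[0, 0, 0], [0, 0, -1], 1],
    [[0, 0, 0], [0, 0, -1], 1],
    [[0, 0, 0], [0, 0, -0.5], 1],
    [[0, 0, 0], [0, 0, 0], 1],
  ],
)

```text
t: 9.25
eef_pos: [0.5113, 0.0959, 0.3431]
ee_rot: [-3.138, -0.001, -1.521]
force: [-0.3, 0.7, -2.5]
width: 0.0097
```

>>> arm_command(
  targets=[
    [[0, 0, 0], [0, 0, -0.5], 1],
    [[0, 0, 0], [0, 0, 0], 1],
  ],
)

```text
t: 9.45
eef_pos: [0.5113, 0.0959, 0.3427]
ee_rot: [-3.138, -0.0, -1.521]
force: [-0.3, 0.1, -3.3]
width: 0.0094
```

>>> arm_command(
  targets=[
    [[0, 0, 0], [0, 0, -0.5], 1],
    [[0, 0, 0], [0, 0, 0], 1],
  ],
)

```text
t: 9.65
eef_pos: [0.5114, 0.0958, 0.3426]
ee_rot: [-3.137, -0.001, -1.521]
force: [-0.8, -1.4, 0.1]
width: 0.01
```

>>> arm_command(
  targets=[
    [[0, 0, 0], [0, 0, -0.5], 1],
    [[0, 0, 0], [0, 0, 0], 1],
  ],
)

```text
t: 9.85
eef_pos: [0.5115, 0.0957, 0.3425]
ee_rot: [-3.137, -0.001, -1.521]
force: [-0.9, -2.7, 5.4]
width: 0.0099
```

>>> arm_command(
  targets=[
    [[0, 0, 0], [0, 0, 0.5], 0.85],
    [[0, 0, 0], [0, 0, 0], 0.75],
    [[0, 0, 0], [0, 0, 0], 0.6],
    [[0, 0, 0], [0, 0, 0], 0.6],
    [[0, 0, 0], [0, 0, 0], 0.6],
    [[0, 0, 0], [0, 0, 0], 0.6],
  ],
)

```text
t: 10.45
eef_pos: [0.5113, 0.0959, 0.3421]
ee_rot: [-3.138, -0.0, -1.521]
force: [-0.0, 0.6, 0.4]
width: 0.0349
```

```bash
python3 - <<'E'
from station import *
from ov import *
s=get_state(); print(s["t"],s["eef_pos"],s["ee_rot"],s["force"],s["width"])
c=camera_params("wrist")
p,d=grab_frame("wrist"); cv2.imwrite("pics/w7.png",p[:,:,::-1]); np.savez("w7.npz",p=p,d=d,**c)
E
```

```text
10.45 [0.51132648 0.09591187 0.34210699] [-3.13767164e+00 -4.91656974e-04 -1.52079199e+00] [-0.01360232  0.60316805  0.41243434] 0.034852292673419785
```

View pics/w7.png

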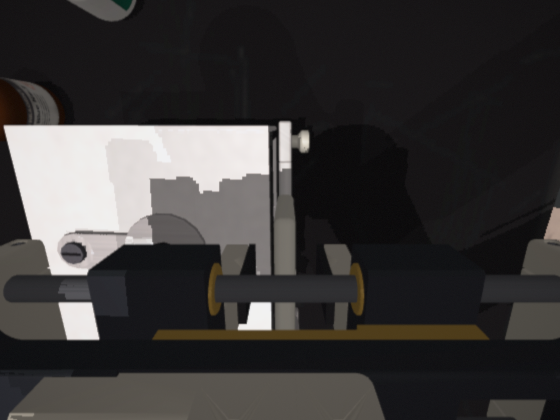

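>>> arm_command(
  targets=[
    [[0, 0, 0], [0, 0, 10], 0.6],
    [[0, 0, 0], [0, 0, 25], 0.6],
    [[0, 0, 0], [0, 0, 30], 0.6],
    [[0, 0, 0], [0, 0, 25], 0.6],
    [[0, 0, 0], [0, 0, 0], 0.6],
  ],
)

```text
t: 11.0
eef_pos: [0.5121, 0.0961, 0.4368]
ee_rot: [-3.131, 0.002, -1.52]
force: [-0.2, -0.1, -0.1]
width: 0.0353
```

```bash
python3 - <<'E'
from station import *
from ov import *
s=get_state(); print(s["t"],s["eef_pos"],s["ee_rot"],s["force"],s["width"])
c=camera_params("wrist")
p,d=grab_frame("wrist"); cv2.imwrite("pics/w8.png",p[:,:,::-1]); np.savez("w8.npz",p=p,d=d,**c)
cs=camera_params("scene")
p,d=grab_frame("scene"); np.savez("scene8.npz",p=p,d=d)
th=np.radians(2.77)
box=(215,175,315,300)
overlay("scene8.npz",(.5112,.0955),th,.012,"pics/s8a.png",box,4,c=cs)
a,b,e,f=box
x=cv2.resize(p[b:f,a:e,::-1],None,fx=4,fy=4,interpolation=cv2.INTER_CUBIC)
cv2.imwrite("pics/s8.png",np.hstack([x,cv2.imread("pics/s8a.png")]))
Rz=np.array([[np.cos(th),-np.sin(th)],[np.sin(th),np.cos(th)]]); cab=np.array([.5961,.0996])
for n,q in dict(pivot=(.045,0),knob=(-.01,0)).items(): print(n,cab+Rz@np.array(q))
W=cloud(np.load("w8.npz")["d"],c); w=W.reshape(-1,3); w=w[np.isfinite(w[:,0])]
m=w[(w[:,2]>.18)&(w[:,2]<.19)&(w[:,0]>.55)&(w[:,0]<.62)&(w[:,1]>.06)&(w[:,1]<.14)]
print(len(m),m.mean(0) if len(m) else 0)
E
```

```text
11.0 [0.51208865 0.0960533  0.43682622] [-3.13089256e+00  1.68810708e-03 -1.52021893e+00] [-0.24887892 -0.14862661 -0.05135144] 0.035263615945561544
pivot [0.64104742 0.10177471]
knob [0.58611168 0.09911673]
359 [0.58588624 0.1002718  0.18411737]
```

View pics/s8.png

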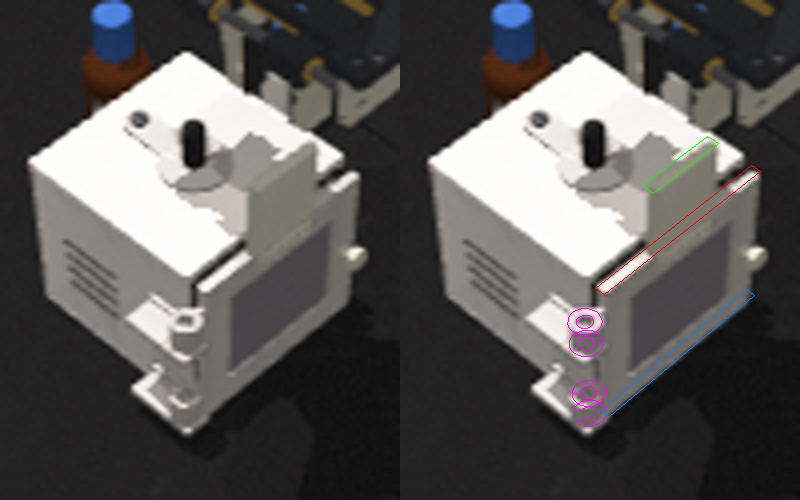

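View pics/w8.png

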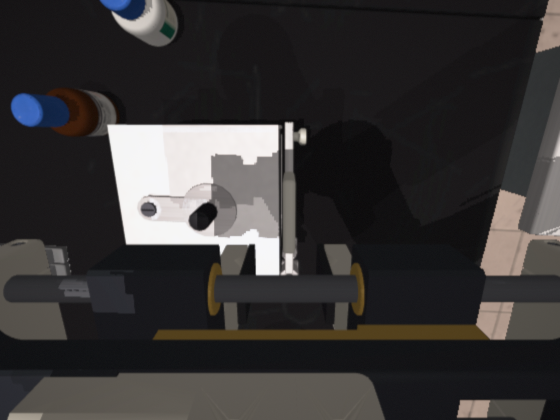

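>>> arm_command(
  targets=[
    [[0, 0, 0], [15, 7, 0], 1],
    [[0, 0, 0], [25, 12, 0], 1],
    [[0, 0, 0], [25, 12, 0], 1],
    [[0, 0, 0], [13, 3, 0], 1],
    [[0, 0, 0], [0, 0, 0], 1],
    [[0, 0, 0], [0, 0, 0], 1],
  ],
  squeeze=10,
)

```text
t: 11.7
eef_pos: [0.5889, 0.1296, 0.4312]
ee_rot: [-3.14, -0.001, -1.521]
force: [0.3, -1.2, -0.2]
width: 0.0005
```

```bash
python3 - <<'E'
from station import *
from ov import *
s=get_state(); print(s["t"],s["eef_pos"],s["ee_rot"],s["force"],s["width"])
c=camera_params("wrist")
p,d=grab_frame("wrist"); cv2.imwrite("pics/w9.png",p[:,:,::-1]); np.savez("w9.npz",p=p,d=d,**c)
W=cloud(d,c); w=W.reshape(-1,3); w=w[np.isfinite(w[:,0])]
m=w[(w[:,2]>.178)&(w[:,2]<.192)&(w[:,0]>.55)&(w[:,0]<.62)&(w[:,1]>.06)&(w[:,1]<.14)]
print(len(m),m.mean(0),m.min(0),m.max(0))
E
```

```text
11.7 [0.58893857 0.12960784 0.43118853] [-3.13954055e+00 -1.12705265e-03 -1.52118297e+00] [ 0.3151965  -1.20086212 -0.17086278] 0.0004801316398735307
408 [0.58663297 0.10045961 0.1840295 ] [0.57795005 0.09224118 0.17811922] [0.59543497 0.10938928 0.18610258]
```

View pics/w9.png

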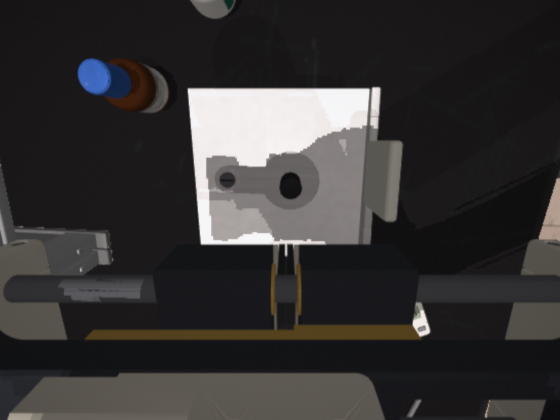

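>>> arm_command(
  targets=[
    [[0, 0, 0], [0, 0, -25], 1],
    [[0, 0, 0], [0, 0, -30], 1],
    [[0, 0, 0], [0, 0, -22], 1],
    [[0, 0, 0], [0, 0, -12], 1],
    [[0, 0, 0], [0, 0, 0], 1],
    [[0, 0, 0], [0, 0, 0], 1],
  ],
)

```text
t: 12.35
eef_pos: [0.5894, 0.1299, 0.3443]
ee_rot: [-3.136, -0.0, -1.521]
force: [-1.0, 0.9, 0.8]
width: 0.0004
```

```bash
python3 - <<'E'
from station import *
from ov import *
s=get_state(); print(s["t"],s["eef_pos"],s["ee_rot"],s["force"],s["width"])
p,d=grab_frame("wrist"); cv2.imwrite("pics/w10.png",p[:,:,::-1])
p,d=grab_frame("scene"); cv2.imwrite("pics/s10.png",cv2.resize(p[150:290,200:340,::-1],None,fx=4,fy=4,interpolation=cv2.INTER_CUBIC))
E
```

```text
12.35 [0.58942912 0.12988808 0.34430544] [-3.13637946e+00 -3.18294116e-04 -1.52050632e+00] [-0.9542789   0.86939531  0.81892649] 0.0003630535838569086
```

View pics/w10.png

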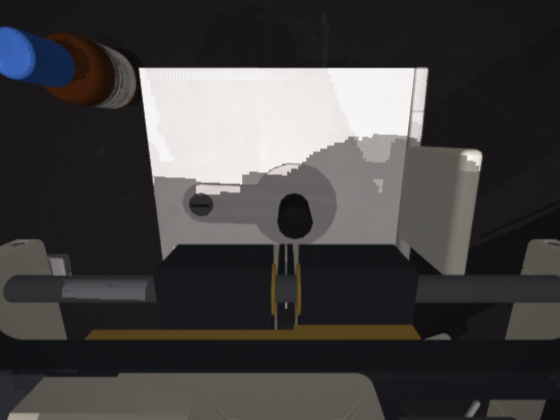

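View pics/s10.png

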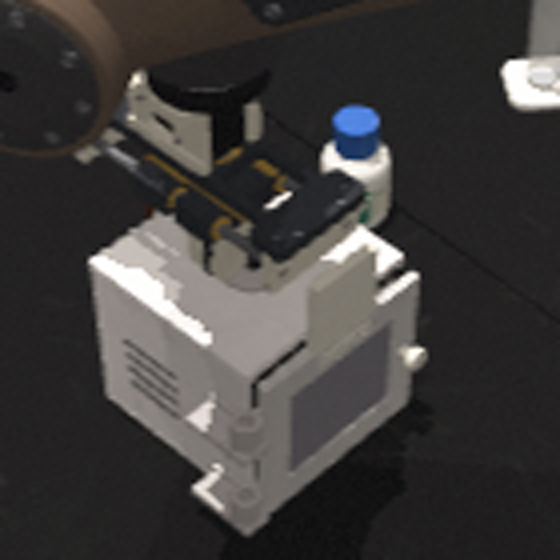

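```bash
python3 - <<'E'
from station import camera_params
from h import *
z=np.load("top0.npz"); W=cloud(z["d"],camera_params("top"))
w=W[120:156,283:308].reshape(-1,3); w=w[w[:,2]>.02]; print(w.min(0),w.max(0))
E
```

```text
[ 0.74236114 -0.00622378  0.02033264] [0.79073551 0.04548111 0.12928658]
```

>>> arm_command(
  targets=[
    [[0, 0, 0], [0, -6, 0], 1],
    [[0, 0, 0], [0, -6, 0], 1],
    [[0, 0, 0], [0, -8, 0], 1],
    [[0, 0, 0], [2, -10, 0], 1],
    [[0, 0, 0], [4, -7, 0], 1],
    [[0, 0, 0], [8, -10, 0], 1],
    [[0, 0, 0], [0, 0, 0], 1],
  ],
)

```text
t: 13.15
eef_pos: [0.6044, 0.0815, 0.343]
ee_rot: [-3.138, -0.001, -1.522]
force: [0.1, 0.1, -0.4]
width: 0.0007
```

```bash
python3 - <<'E'
from station import *
from ov import *
s=get_state(); print(s["t"],s["eef_pos"],s["ee_rot"],s["force"],s["width"])
p,d=grab_frame("wrist"); cv2.imwrite("pics/w11.png",p[:,:,::-1])
E
```

```text
13.15 [0.6043538  0.08148334 0.34296996] [-3.13761426e+00 -9.53655240e-04 -1.52202435e+00] [ 0.10863226  0.10435218 -0.36246857] 0.0006841121591251942
```

View pics/w11.png

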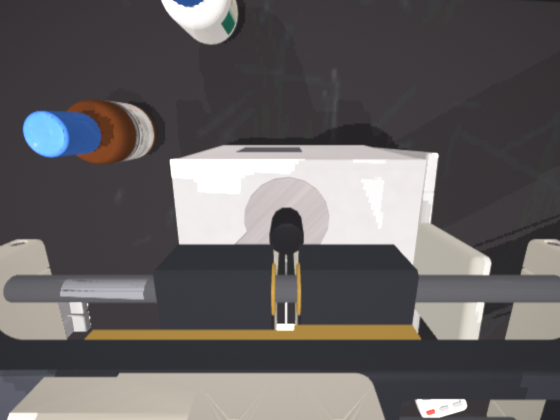

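>>> arm_command(
  targets=[
    [[0, 0, 0], [5, -4, 0], 1],
    [[0, 0, 0], [5, -4, 0], 1],
    [[0, 0, 0], [5, -3, 0], 1],
    [[0, 0, 0], [0, 0, 0], 1],
    [[0, 0, 0], [0, 6, 0], 1],
    [[0, 0, 0], [0, 6, 10], 1],
    [[0, 0, 0], [0, 0, 40], 1],
    [[0, 0, 0], [0, 0, 40], 1],
  ],
)

```text
t: 14.0
eef_pos: [0.618, 0.0847, 0.4344]
ee_rot: [-3.139, -0.001, -1.52]
force: [1.1, 0.1, 1.1]
width: 0.0005
```

>>> arm_command(
  targets=[
    [[0, 0, 0], [-20, 30, 20], 1],
    [[0, 0, 0], [-20, 40, 0], 1],
    [[0, 0, 0], [-20, 40, 0], 1],
    [[0, 0, 0], [0, 0, 0], 1],
    [[0, 0, 0], [0, 0, 0], 1],
  ],
)

```text
t: 14.5
eef_pos: [0.5576, 0.1954, 0.4543]
ee_rot: [-3.136, 0.0, -1.518]
force: [-0.2, -0.6, -1.2]
width: 0.0003
```

```bash
python3 - <<'E'
from station import *
from ov import *
s=get_state(); print(s["t"],s["eef_pos"],s["ee_rot"],s["force"],s["width"])
c=camera_params("wrist")
p,d=grab_frame("wrist"); cv2.imwrite("pics/w12.png",p[:,:,::-1]); W=cloud(d,c); w=W.reshape(-1,3); w=w[np.isfinite(w[:,0])]
m=w[(w[:,2]>.178)&(w[:,2]<.19)&(w[:,0]>.57)&(w[:,0]<.68)&(w[:,1]>.02)&(w[:,1]<.14)]
if len(m): k=m.mean(0); print(len(m),k,"theta",np.arctan2(.1025-k[1],.6412-k[0]))
p,d=grab_frame("top"); cv2.imwrite("pics/t12.png",p[:,:,::-1])
p,d=grab_frame("scene"); cv2.imwrite("pics/s12.png",p[:,:,::-1])
np.savez("scene12.npz",p=p,d=d)
overlay("scene12.npz",(.5112,.0955),np.radians(2.77),.012,"pics/s12a.png",(215,175,315,300),4,c=camera_params("scene"))
E
```

```text
14.5 [0.55755211 0.1953638  0.45429089] [-3.13641736e+00  6.96782406e-05 -1.51770931e+00] [-0.20258387 -0.60520931 -1.24015585] 0.00033276504914382833
539 [0.61922115 0.05242636 0.18381545] theta 1.1571858804264867
```

View pics/w12.png

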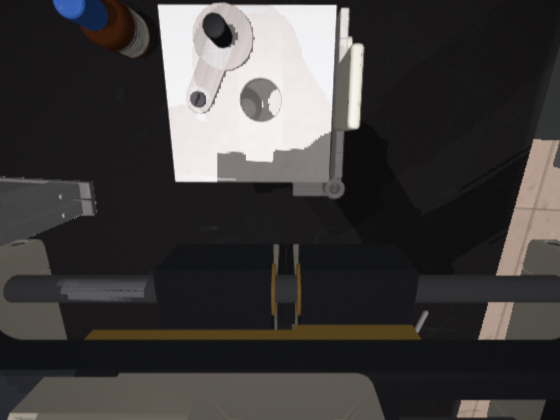

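View pics/s12.png

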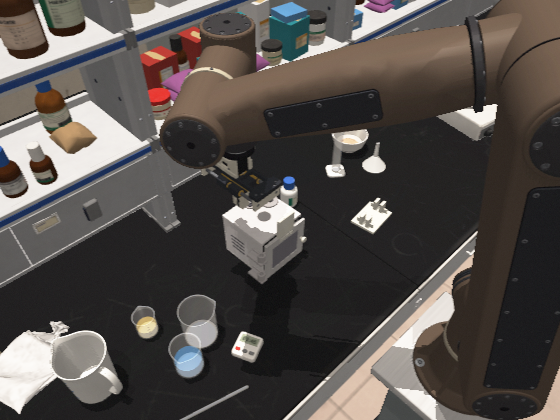

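View pics/s12a.png

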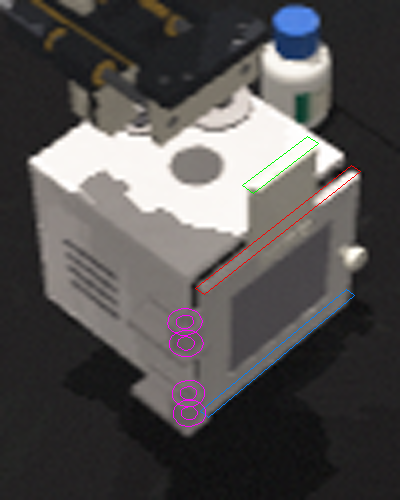

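View pics/t12.png

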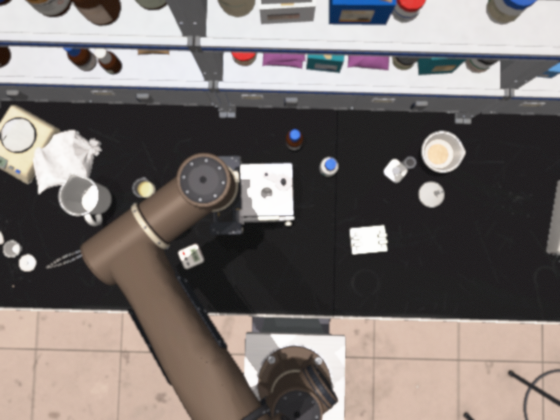

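```bash
python3 -c "
from station import *
print(job_done(), get_state()['t'])"
```

```text
the job is handed in; nothing more can be done
the job is handed in; nothing more can be done
```

The door is hung on both hinge pins and closed across the front, and the vent cover is swivelled clear of the port. I handed the job in after about 14.7 s.

- **Door:** I drew it straight up out of the stand by its tab and brought it in level about 30 mm above its hung height. Both knuckles went over the pins with no contact force I could see. It came to rest within 0.1 mm of the computed hung height; the largest reading at contact was about 5 N. The scene-camera check before and after the vent move shows it still in the hung, closed position.
- **Vent cover:** I pushed the knob with closed fingers. The cover now sits at about +1.16 rad, past the 0.85 needed, and the wrist picture shows the whole port open.
- **Surroundings:** In the last top and scene pictures, the bottles, cylinder and beaker look upright and where they were. I compared these by eye only. The gripper was clear of everything when I handed in.

No check failed or disagreed beyond about 1–2 mm, which is within the camera calibration.

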